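# Set out the media bottles by size beside the tube heater

## Robot

A 6-joint arm with a two-finger parallel gripper is mounted at the origin on the work surface. World frame = base frame: x ahead of the robot, y to its left, z up, the work surface at z = 0. Lengths are in m, angles in rad, forces in N, time in s.
With the tool pointing down it reaches from about 0.3 to 0.875 m from the base axis. Payload 6.4 kg.
Tool frame: the origin (TCP) lies between the finger pads; the fingertips stand ctrl.tip_extent ahead of it and the grasp point (between the pads) is the TCP (ctrl.tip_extent is the distance from the TCP to the fingertips, in m); z points along the fingers, y is the line along which they close (so a half turn about z gives the same grasp; the last joint's range is limited). The gripper opens to 85 mm and grips with 20 to 120 N. Pads are 22 mm wide; open, the fingers measure 114 mm over their backs; the gripper's body (76 mm by 85 mm) begins 54 mm behind the grasp point. The pads swing forward as they close: fully open they stand 13 mm farther back than shut.
Start: joints at [-1.367, 0.181, 1.607, -0, 1.354, -0.206], TCP at [0.229, -0.527, 0.25] pointing down, gripper open.
Joint ranges: [-2.99, 2.99], [-0.89, 2.07], [0.3, 2.58], [-1.14, 4.28], [0, 2.63], [-3.12, 3.12]. Speed limits (rad/s): [2.57, 2.57, 3.01, 3.14, 3.14, 3.14].

## Interface

Orientations are given as a unit quaternion [w, x, y, z].
In Python, from bench import ctrl gives the robot as it stands.
- The arm moves only by the tool send_rows, never from a script. Its arguments are lists of equal length, an entry for each row: "dr": the turn, a rotation vector about the tool's x, y, z in units of 6 degrees (1.0 is 6 degrees), a list of three; "xyz": the shift along the tool's x, y, z in cm, a list of three; "jaw": the opening in per cent of the stroke, from 0 (shut) to 100 (fully open). In form: {"dr": [[wx, wy, wz], ...], "xyz": [[dx, dy, dz], ...], "jaw": [jaw, ...]}. A call has exactly 8 rows; each row is the pose to reach, as a shift and turn from the pose commanded when the call began, along the tool's axes at that moment; what a row does not reach only later rows make up. A row lasts 1/8 s, in which the tool goes at most 62.5 mm and 10.7 degrees, less where a joint would pass 70% of its speed; a pose out of reach is approached as far as the arm can. A call with a gripper value outside its range is refused whole. The fingers move at their own pace and stop on an object; the grip force is fixed at half the most. Time passes only in rows, so rows that repeat a pose let the fingers close, or fill a call up. It gives the time, the measured TCP pose, the force, the opening and the grip force at its end, in the units of the state.
- ctrl.get_obs(): the state, without advancing time (a new reading comes with each control period).
- ctrl.camera(name): name is "scene" or "top" or "wrist"; returns the picture (400x640x3 uint8, red, green, blue); there is no depth.
- ctrl.calibration(name): a dict with "camera_matrix" (3x3 intrinsics, pixels), "world_from_camera" (4x4, takes a point from camera to world coordinates). Camera axes: x right, y up, looking along -z (the intrinsics and any distortion apply to the point x, -y, -z); pixel columns grow to the right and rows downward; lengths in m; the calibration is good to about 2 mm. A picture is of the moment at which its call begins: read the wrist's pose just before it. calibration takes no time and is no camera call; for the wrist camera it gives the pose at the moment of the call.
- ctrl.hand_in(): hands the job in; it is judged then, once.
The state is a dict: "time_s": time; "q": joint angles; "dq": joint speeds; "joint_efforts": joint torques, N m; "eef_pos": TCP position; "eef_rot": TCP orientation; "wrist_force": force on the tool from outside, world axes, zero at the start; "torque": the same for the moment, N m; "opening": opening from 0.0 (shut) to 1.0 (fully open); "grasp_force": force on a finger pad.
Only numpy, scipy, OpenCV 4.12 (cv2) and the standard library are available. Lean on these libraries where they do the work, as an engineer would, in place of code of your own. Each camera call takes 0.05 s, during which the arm holds its last target. There are 200 camera calls.

## Task

Set the four amber bottles out in order of size on the row of mats on the tray, one to a mat and centred on it: the largest on the mat next to the tube heater, then down in size to the smallest at the far end. Keep every bottle upright, leave the steel beaker where it is, and let go of everything at the end.

Things in the scene. Friction and masses are not known exactly. Their poses are not given: they have to be found in the camera images.
- bottle_large: The largest of the four bottles: a loose round amber glass bottle with a cone shoulder and a white screw cap, 66 mm in diameter, 140 mm tall in all; the cap, the best place to grip from above, is 32 mm in diameter and 22 mm tall, at the very top, with a 24 mm neck showing for 8 mm below it. It stands upright on the bench at the start. Origin: centre of the underside, z up along the bottle's axis.
- bottle_medium: The second largest of the four bottles: a loose round amber glass bottle with a cone shoulder and a white screw cap, 58 mm in diameter, 114 mm tall in all; the cap, the best place to grip from above, is 32 mm in diameter and 22 mm tall, at the very top, with a 24 mm neck showing for 8 mm below it. It stands upright on the bench at the start. Origin: centre of the underside, z up along the bottle's axis.
- bottle_small: The second smallest of the four bottles: a loose round amber glass bottle with a cone shoulder and a white screw cap, 51 mm in diameter, 88 mm tall in all; the cap, the best place to grip from above, is 32 mm in diameter and 22 mm tall, at the very top, with a 24 mm neck showing for 8 mm below it. It stands upright on the bench at the start. Origin: centre of the underside, z up along the bottle's axis.
- bottle_tiny: The smallest of the four bottles: a loose round amber glass bottle with a cone shoulder and a white screw cap, 44 mm in diameter, 62 mm tall in all; the cap, the best place to grip from above, is 32 mm in diameter and 22 mm tall, at the very top, with a 24 mm neck showing for 8 mm below it. It stands upright on the bench at the start. Origin: centre of the underside, z up along the bottle's axis.
- mat_a: The left-most (+y) mat of the row: a plain round black rubber mat, 76 mm in diameter, 3 mm thick, fixed on a low steel tray (6 mm high, 110 by 380 mm) that lies across in front of the robot, beyond the bottles. All four mats are alike, about 95 mm apart, not perfectly in line. Origin: centre of its underside, so the face a bottle stands on is 3 mm above it (9 mm above the bench).
- mat_b: The second mat from the left: a plain round black rubber mat, 76 mm in diameter, 3 mm thick, fixed on a low steel tray (6 mm high, 110 by 380 mm) that lies across in front of the robot, beyond the bottles. All four mats are alike, about 95 mm apart, not perfectly in line. Origin: centre of its underside, so the face a bottle stands on is 3 mm above it (9 mm above the bench).
- mat_c: The third mat from the left: a plain round black rubber mat, 76 mm in diameter, 3 mm thick, fixed on a low steel tray (6 mm high, 110 by 380 mm) that lies across in front of the robot, beyond the bottles. All four mats are alike, about 95 mm apart, not perfectly in line. Origin: centre of its underside, so the face a bottle stands on is 3 mm above it (9 mm above the bench).
- mat_d: The right-most (-y) mat of the row: a plain round black rubber mat, 76 mm in diameter, 3 mm thick, fixed on a low steel tray (6 mm high, 110 by 380 mm) that lies across in front of the robot, beyond the bottles. All four mats are alike, about 95 mm apart, not perfectly in line. Origin: centre of its underside, so the face a bottle stands on is 3 mm above it (9 mm above the bench).
- heater: The dry-block tube heater: a white case 100 by 90 mm, 70 mm high in all, with a metal block on top that has a grid of dark wells. Fixed; it stands just beyond one end of the row of mats, either the left or the right, about 118 mm from the centre of the end mat (a closed blue and grey pipette tip box, 87 mm square and 53 mm high, stands at the other end). Origin: centre of its underside.
- beaker: An open steel beaker, 68 mm across the rim, 78 mm tall, loose, standing on the bench among the bottles. To be left alone. Origin: centre of its underside.
Things that resemble listed ones, but are neither listed nor needed, are in the scene too. What is shaped like the bottle_small but red is not meant.

How it is judged:
By the outcome, as a careful person would: the job done as asked, in the order asked, and still so for the second after the job is handed in, with the robot touching nothing.
It also fails if it takes over 96 s, if anything falls off the work surface, if the arm or the gripper's body presses on something with over 40 N, if the wrist force passes 120 N, or if a joint passes its speed limit or range.

## Working session

There is one attempt and no reset: what is moved stays moved. The work goes in short steps, Python scripts to look and compute and a tool call to move; the robot and the scene stay as the last step left them, time stands still between calls to the robot, and variables do not carry over. Pictures are saved under pics/ and viewed, at most 14 in all, crops included, and the job is handed in when it is done.

Besides the shell and the picture viewer there is one more tool, called after ">>>" as name(argument=value, ...) on one line, values as JSON. send_rows: Moves the arm, as the interface text tells. Its arguments: {"type":"object","properties":{"dr":{"type":"array","items":{"type":"array","items":{"type":"number"}}},"xyz":{"type":"array","items":{"type":"array","items":{"type":"number"}}},"jaw":{"type":"array","items":{"type":"number"}}},"required":["dr","xyz","jaw"]}

```bash
mkdir -p pics; python3 - <<'E'
from bench import ctrl
import cv2
for n in("top","scene"):
    im=ctrl.camera(n);cv2.imwrite(f"pics/{n}0.png",cv2.resize(im[:,:,::-1],(800,500),interpolation=cv2.INTER_CUBIC))
    c=ctrl.calibration(n);print(c)
print(ctrl.get_obs(),ctrl.tip_extent)
E
```

```text
{'camera_matrix': array([[391.14431437,   0.        , 318.5338212 ],
       [  0.        , 391.14431437, 200.35866436],
       [  0.        ,   0.        ,   1.        ]]), 'world_from_camera': array([[-0.00435008,  0.99200834, -0.12609731,  0.4388688 ],
       [-0.99978019, -0.00172816,  0.0208948 ,  0.00780263],
       [ 0.0205099 ,  0.12616048,  0.9917978 ,  0.94064894],
       [ 0.        ,  0.        ,  0.        ,  1.        ]])}
{'camera_matrix': array([[416.22736789,   0.        , 326.1972402 ],
       [  0.        , 416.22736789, 200.15806462],
       [  0.        ,   0.        ,   1.        ]]), 'world_from_camera': array([[ 0.64227017, -0.49384044,  0.58618313,  1.04895061],
       [ 0.76628934,  0.39672899, -0.50537784, -0.41180717],
       [ 0.01702018,  0.77377499,  0.63323185,  0.55976451],
       [ 0.        ,  0.        ,  0.        ,  1.        ]])}
{'time_s': 0.1, 'q': array([-1.36729492e+00,  1.81452935e-01,  1.60787967e+00,  2.25642189e-05,
        1.35377371e+00, -2.06299946e-01]), 'dq': array([ 0.00055727, -0.00108567, -0.00154765, -0.00015288, -0.00095584,
       -0.0016825 ]), 'joint_efforts': array([ 4.01802545e-04, -4.45874476e+01, -3.52238739e+01, -3.45771623e-04,
        3.99583572e-03, -2.38649454e-05]), 'eef_pos': array([ 0.22902637, -0.52693689,  0.24949567]), 'eef_rot': array([-7.56814946e-04,  9.79081415e-01,  2.03467468e-01,  1.20746231e-05]), 'wrist_force': array([0.3798972 , 0.20884235, 0.87236985]), 'torque': array([-0.01234492, -0.03613668,  0.01766246]), 'grasp_force': 0.0, 'opening': 0.9969883848001924} 0.019
```

View pics/top0.png

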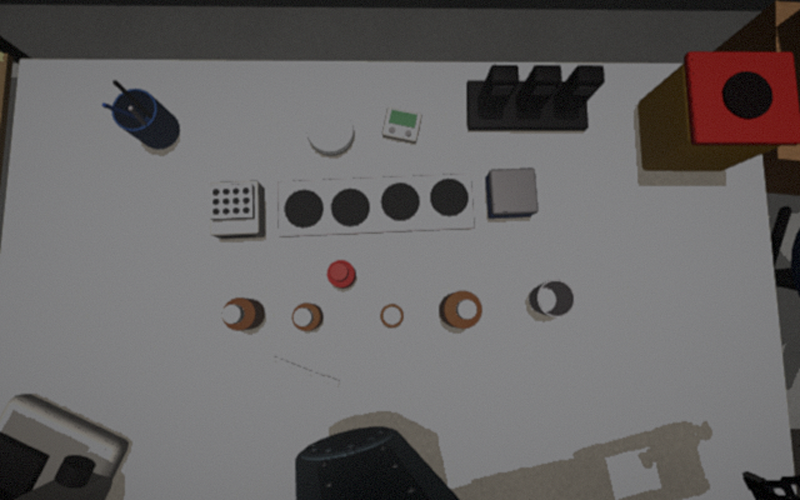

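View pics/scene0.png

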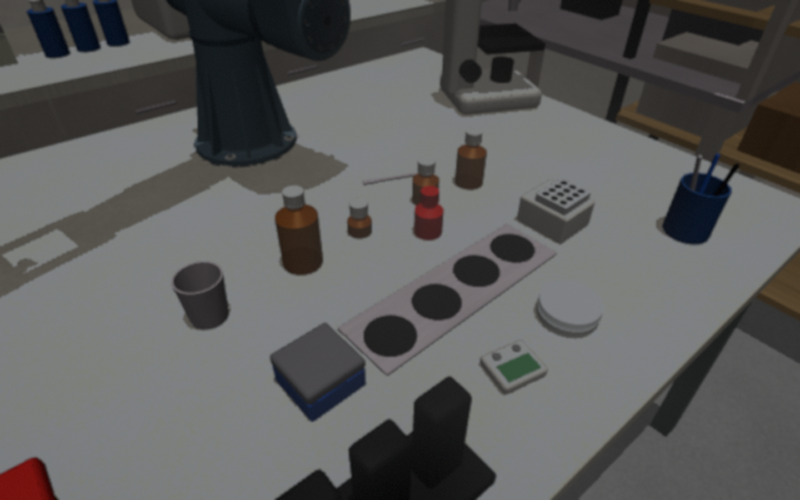

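```bash
cat > h.py <<'E'
from bench import ctrl
import cv2,numpy as np
def ray(n,uv,z,c=None):
    c=c or ctrl.calibration(n);K=c["camera_matrix"];T=c["world_from_camera"]
    p=np.linalg.inv(K)@[uv[0],uv[1],1];d=T[:3,:3]@[p[0],-p[1],-p[2]];o=T[:3,3]
    return o+d*(z-o[2])/d[2]
def crop(im,x0,x1,y0,y1,s,f,gain=1.5):
    c=cv2.resize(im[y0:y1,x0:x1,::-1],None,fx=s,fy=s,interpolation=cv2.INTER_CUBIC)
    cv2.imwrite(f,np.clip(c*gain,0,255).astype(np.uint8))
E
python3 - <<'E'
from h import *
im=ctrl.camera("top");crop(im,165,475,215,280,2.5,"pics/t1a.png",1.6)
a=im[215:280,165:475];b=im[135:195,215:385]
cv2.imwrite("pics/x.png",im[:,:,::-1])
c=cv2.resize(im[215:275,165:320,::-1],None,fx=5,fy=5,interpolation=cv2.INTER_CUBIC)
d=cv2.resize(im[215:275,295:450,::-1],None,fx=5,fy=5,interpolation=cv2.INTER_CUBIC)
v=np.vstack([c,d[:295]]);v=np.clip(v*1.6,0,255).astype(np.uint8);cv2.imwrite("pics/t1.png",v);print(v.shape)
m=(im.max(2)<60).astype(np.uint8);m[:135]=0;m[190:]=0;m[:,:222]=0;m[:,380:]=0
n,l,s,ce=cv2.connectedComponentsWithStats(m)
for k in range(1,n):
    if s[k,4]>200: print(s[k],ce[k],ray("top",ce[k],.009))
E
```

```text
(595, 775, 3)
[345 143  29  29 672] [358.92261905 157.47321429] [ 0.66266453 -0.11088623  0.009     ]
[305 147  30  29 685] [319.76642336 160.92554745] [ 0.65402296 -0.01524521  0.009     ]
[265 151  30  30 690] [279.84202899 165.55507246] [0.64252617 0.08161499 0.009     ]
[228 152  30  30 698] [242.72206304 166.52578797] [0.64012057 0.17120346 0.009     ]
```

View pics/t1.png

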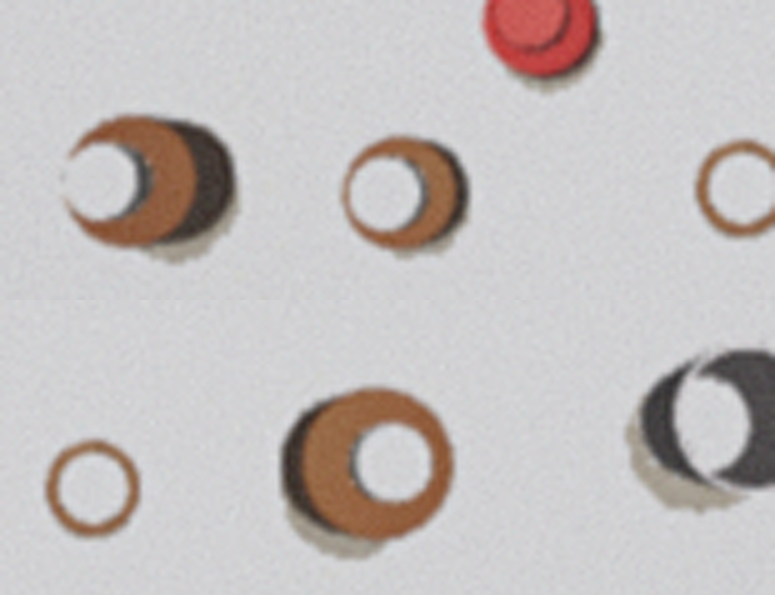

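```bash
cat >> h.py <<'E'
from scipy.spatial.transform import Rotation as R
Rd=np.array([[0,1,0],[1,0,0],[0,0,-1.]])
def delta(p):
    o=ctrl.get_obs();r=R.from_quat(o["eef_rot"],scalar_first=True)
    return np.round((r.inv()*R.from_matrix(Rd)).as_rotvec()*180/np.pi/6,2),np.round(r.inv().apply(np.array(p)-o["eef_pos"])*100,2)
E
python3 - <<'E'
from h import *
for n,x,y,h in(("med",165+102/5,215+181/5,.114),("small",165+386/5,215+194/5,.088),("tiny",295+93/5,215+(489-300)/5,.062),("large",295+394/5,215+(461-300)/5,.14),("red",165+530/5,215+18/5,.088),("beaker",441,239,.078)):
    print(n,ray("top",(x-.4,y-.4),h))
p=ray("top",(295+394/5-.4,215+161/5-.4),.14);p[2]=.28;print(delta(p))
E
```

```text
med [0.43858752 0.26892913 0.114     ]
small [0.43249569 0.15551074 0.088     ]
tiny [0.43379213 0.00167877 0.062     ]
large [ 0.44501305 -0.120545    0.14      ]
red [0.5082543  0.09451538 0.088     ]
beaker [ 0.46286454 -0.27988065  0.078     ]
(array([-1.000e-02, -1.000e-02, -1.109e+01]), array([ 36.  , -28.68,  -2.99]))
```

>>> send_rows(dr=[[0, 0, -1.5], [0, 0, -3], [0, 0, -4.5], [0, 0, -6], [0, 0, -7.5], [0, 0, -9], [0, 0, -10.5], [0, 0, -11.09]], xyz=[[4, -3, -3], [8.5, -6.5, -3], [13, -10.3, -3], [18, -14, -3], [23, -18, -3], [27.5, -22, -3], [32, -25.5, -3], [36, -28.7, -3]], jaw=[70, 70, 70, 70, 70, 70, 70, 70])

```text
time_s: 1.15
eef_pos: [0.4455, -0.1187, 0.2803]
eef_rot: [0.0, 0.706, 0.709, 0.0]
wrist_force: [1.0, 0.2, 0.4]
opening: 0.7
grasp_force: 0.0
```

```bash
python3 - <<'E'
from h import *
c=ctrl.calibration("wrist");im=ctrl.camera("wrist");cv2.imwrite("pics/w1.png",np.clip(im[:,:,::-1]*1.4,0,255).astype(np.uint8))
print(c); print(delta([.445,-.1205,.128]),ctrl.get_obs()["time_s"])
np.save("w1.npy",c["world_from_camera"])
E
```

```text
{'camera_matrix': array([[316.78386797,   0.        , 319.6371633 ],
       [  0.        , 316.78386797, 200.76295652],
       [  0.        ,   0.        ,   1.        ]]), 'world_from_camera': array([[ 9.99985145e-01, -5.18264889e-03, -1.68841588e-03,
         4.44693958e-01],
       [ 5.44982062e-03,  9.56338054e-01,  2.92211953e-01,
        -4.56908673e-02],
       [ 1.00264400e-04, -2.92216814e-01,  9.56352092e-01,
         4.03931897e-01],
       [ 0.00000000e+00,  0.00000000e+00,  0.00000000e+00,
         1.00000000e+00]])}
(array([ 0.02, -0.03,  0.08]), array([-0.71, -0.25, 15.23])) 1.2
```

View pics/w1.png

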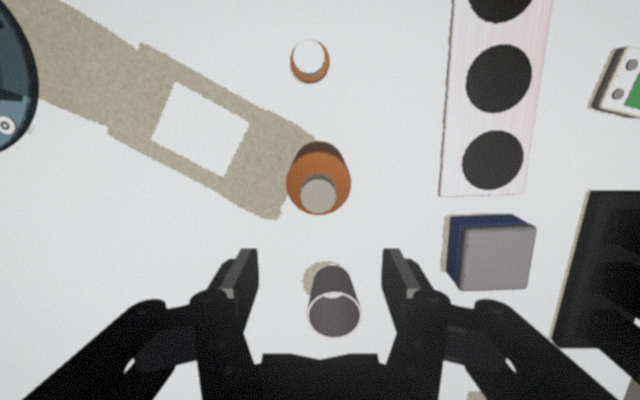

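```bash
python3 - <<'E'
from h import *
c=ctrl.calibration("wrist");c["world_from_camera"]=np.load("w1.npy")
print(ray("wrist",(318,195),.14,c),ray("wrist",(310,56),.062,c),ray("wrist",(334,314),.078,c))
for p in((498,78),(492,160)):print(ray("wrist",p,.009,c))
o=ctrl.get_obs();print(o["eef_pos"],o["dq"].round(3))
E
```

```text
[ 0.4437131 -0.1211219  0.14     ] [ 4.34936518e-01 -3.10798405e-04  6.20000000e-02] [ 0.46339528 -0.2881873   0.078     ]
[ 0.65247881 -0.01560942  0.009     ]
[ 0.66129901 -0.11172648  0.009     ]
[ 0.44715344 -0.11393935  0.28030769] [-0.094 -0.008  0.013 -0.03   0.005 -0.071]
```

>>> send_rows(dr=[[0, 0, 0], [0, 0, 0], [0, 0, 0], [0, 0, 0], [0, 0, 0], [0, 0, 0], [0, 0, 0], [0, 0, 0]], xyz=[[0, -0.1, 0], [0, -0.1, 0], [0, -0.1, 3], [0, -0.1, 7], [0, -0.1, 10], [0, -0.1, 13], [0, -0.1, 14.9], [0, -0.1, 14.9]], jaw=[70, 70, 70, 70, 70, 70, 70, 70])

```text
time_s: 2.2
eef_pos: [0.4424, -0.1216, 0.1299]
eef_rot: [-0.002, 0.708, 0.706, -0.001]
wrist_force: [-0.0, -0.0, -0.6]
opening: 0.694
grasp_force: 0.0
```

>>> send_rows(dr=[[0, 0, 0], [0, 0, 0], [0, 0, 0], [0, 0, 0], [0, 0, 0], [0, 0, 0], [0, 0, 0], [0, 0, 0]], xyz=[[0, 0, 0], [0, 0, 0], [0, 0, 0], [0, 0, 0], [0, 0, 0], [0, 0, 0], [0, 0, 0], [0, 0, 0]], jaw=[70, 60, 50, 40, 30, 25, 25, 25])

```text
time_s: 3.2
eef_pos: [0.4442, -0.1208, 0.1319]
eef_rot: [0.0, 0.707, 0.707, 0.0]
wrist_force: [-1.5, 1.5, 6.3]
opening: 0.354
grasp_force: 59.4
```

>>> send_rows(dr=[[0, 0, 0], [0, 0, 0], [0, 0, 0], [0, 0, 0], [0, 0, 0], [0, 0, 0], [0, 0, 0], [0, 0, 0]], xyz=[[0, 0, -1], [0, 0, -3], [0, 0, -6], [0, 0, -9], [0, 0, -12], [1, 0.5, -14], [3, 2, -14], [6, 4, -14]], jaw=[25, 25, 25, 25, 25, 25, 25, 25])

```text
time_s: 4.2
eef_pos: [0.484, -0.0605, 0.2716]
eef_rot: [0.0, 0.708, 0.707, -0.0]
wrist_force: [1.0, -0.4, -3.4]
opening: 0.349
grasp_force: 60.0
```

>>> send_rows(dr=[[0, 0, 0], [0, 0, 0], [0, 0, 0], [0, 0, 0], [0, 0, 0], [0, 0, 0], [0, 0, 0], [0, 0, 0]], xyz=[[4, 2.7, 0], [8, 5.4, 0], [12, 8, 0], [16, 11, 0], [20, 13.6, 0], [22, 14.8, 0], [23.2, 15.6, 0], [23.2, 15.6, 0]], jaw=[25, 25, 25, 25, 25, 25, 25, 25])

```text
time_s: 5.2
eef_pos: [0.6397, 0.1717, 0.2707]
eef_rot: [-0.0, 0.707, 0.708, -0.0]
wrist_force: [0.2, -0.3, -3.6]
opening: 0.354
grasp_force: 60.3
```

>>> send_rows(dr=[[0, 0, 0], [0, 0, 0], [0, 0, 0], [0, 0, 0], [0, 0, 0], [0, 0, 0], [0, 0, 0], [0, 0, 0]], xyz=[[0, 0, 0], [0, 0, 0], [0, 0, 0], [0, 0, 0], [0, 0, 0], [0, 0, 0], [0, 0, 0], [0, 0, 0]], jaw=[25, 25, 25, 25, 25, 25, 25, 25])

```text
time_s: 6.2
eef_pos: [0.6399, 0.1714, 0.2713]
eef_rot: [0.0, 0.707, 0.707, 0.0]
wrist_force: [0.2, -0.7, -3.3]
opening: 0.356
grasp_force: 60.3
```

```bash
python3 - <<'E'
from h import *
c=ctrl.calibration("wrist");im=ctrl.camera("wrist");cv2.imwrite("pics/w2.png",np.clip(im[:,:,::-1]*1.4,0,255).astype(np.uint8))
np.save("w2.npy",c["world_from_camera"]);print(ctrl.get_obs()["eef_pos"])
m=(im.max(2)<60).astype(np.uint8)
n,l,s,ce=cv2.connectedComponentsWithStats(m)
for k in range(1,n):
    if 300<s[k,4]: print(s[k],ce[k].round(1),ray("wrist",ce[k],.009,c))
E
```

```text
[0.63983899 0.17137668 0.27125591]
[   36     0   604   400 50209] [365.5 318.7] [ 0.7057579  -0.05064646  0.009     ]
[ 127   55   43   53 1390] [150.1  83.3] [0.44526202 0.26662675 0.009     ]
[ 275  138   81   67 2855] [317.6 167.3] [0.6368422  0.16971227 0.009     ]
[138 160  37  39 604] [161.2 175.5] [0.44238887 0.15895115 0.009     ]
```

View pics/w2.png

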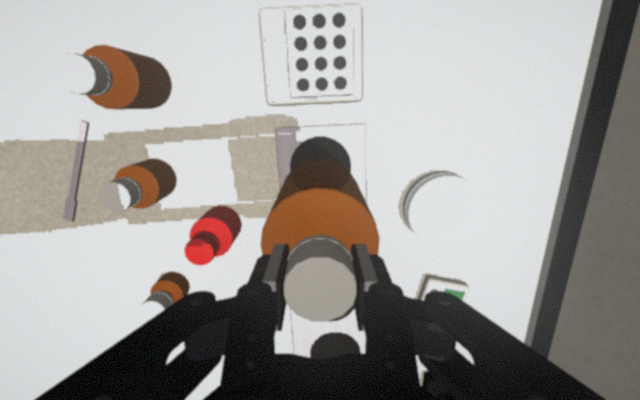

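>>> send_rows(dr=[[0, 0, 0], [0, 0, 0], [0, 0, 0], [0, 0, 0], [0, 0, 0], [0, 0, 0], [0, 0, 0], [0, 0, 0]], xyz=[[0, 0, 2], [0, 0, 5], [0, 0, 8], [0, 0, 10.5], [0, 0, 12], [0, 0, 12.7], [0, 0, 13], [0, 0, 13.05]], jaw=[25, 25, 25, 25, 25, 25, 25, 25])

```text
time_s: 7.25
eef_pos: [0.6404, 0.1714, 0.1416]
eef_rot: [0.0, 0.707, 0.707, 0.001]
wrist_force: [0.9, -0.0, -4.4]
opening: 0.351
grasp_force: 60.3
```

>>> send_rows(dr=[[0, 0, 0], [0, 0, 0], [0, 0, 0], [0, 0, 0], [0, 0, 0], [0, 0, 0], [0, 0, 0], [0, 0, 0]], xyz=[[0, 0, 0], [0, 0, 0], [0, 0, 0], [0, 0, 0], [0, 0, 0], [0, 0, 0], [0, 0, 0], [0, 0, 0]], jaw=[25, 25, 25, 35, 45, 60, 70, 70])

```text
time_s: 8.25
eef_pos: [0.64, 0.1714, 0.141]
eef_rot: [0.0, 0.707, 0.707, 0.0]
wrist_force: [-0.4, 0.4, -0.0]
opening: 0.7
grasp_force: 0.0
```

>>> send_rows(dr=[[0, 0, 0], [0, 0, 0], [0, 0, 0], [0, 0, 0], [0, 0, 0], [0, 0, 0], [0, 0, 0], [0, 0, 0]], xyz=[[0, 0, -2], [0, 0, -6], [0, 0, -11], [-1, -1, -13], [-3, -4, -13], [-3, -8, -13], [-3, -12, -13], [-3, -14, -13]], jaw=[70, 70, 70, 70, 70, 70, 70, 70])

```text
time_s: 9.25
eef_pos: [0.4984, 0.1414, 0.2725]
eef_rot: [0.001, 0.707, 0.707, 0.001]
wrist_force: [-0.1, 0.4, 0.4]
opening: 0.701
grasp_force: 0.0
```

>>> send_rows(dr=[[0, 0, 0], [0, 0, 0], [0, 0, 0], [0, 0, 0], [0, 0, 0], [0, 0, 0], [0, 0, 0], [0, 0, 0]], xyz=[[3, -1.5, 0], [6, -3, 0], [9, -5, 0], [11, -5.8, 0], [12.6, -6.2, 0], [12.6, -6.2, 0], [12.6, -6.2, 0], [12.6, -6.2, 0]], jaw=[70, 70, 70, 70, 70, 70, 70, 70])

```text
time_s: 10.25
eef_pos: [0.4382, 0.2666, 0.2708]
eef_rot: [0.0, 0.707, 0.707, -0.0]
wrist_force: [-0.2, 0.5, -0.4]
opening: 0.702
grasp_force: 0.0
```

```bash
python3 - <<'E'
from h import *
c=ctrl.calibration("wrist");im=ctrl.camera("wrist");cv2.imwrite("pics/w3.png",np.clip(im[:,:,::-1]*1.4,0,255).astype(np.uint8))
np.save("w3.npy",c["world_from_camera"]);o=ctrl.get_obs();print(o["eef_pos"],o["time_s"])
E
```

```text
[0.43815469 0.26663402 0.27074628] 10.3
```

View pics/w3.png

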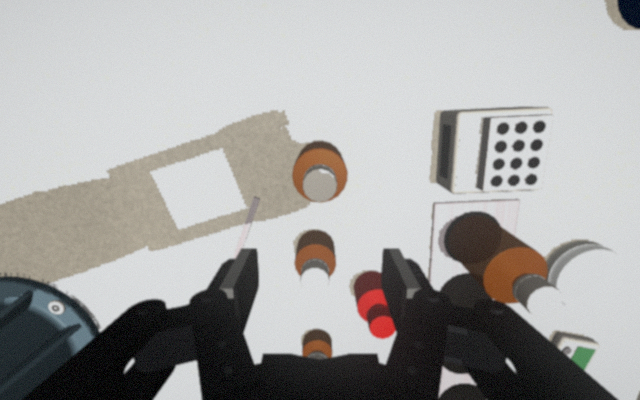

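```bash
python3 - <<'E'
from h import *
c=ctrl.calibration("wrist");c["world_from_camera"]=np.load("w3.npy")
print(ray("wrist",(320,183),.114,c),ray("wrist",(315,272),.088,c),ray("wrist",(545,302),.149,c))
E
```

```text
[0.43810485 0.27079374 0.114     ] [0.43280847 0.16504445 0.088     ] [0.64010637 0.16975945 0.149     ]
```

>>> send_rows(dr=[[0, 0, 0], [0, 0, 0], [0, 0, 0], [0, 0, 0], [0, 0, 0], [0, 0, 0], [0, 0, 0], [0, 0, 0]], xyz=[[0.3, 0, 3], [0.3, 0, 7], [0.3, 0, 11], [0.3, 0, 14], [0.3, 0, 16], [0.3, 0, 16.6], [0.3, 0, 16.6], [0.3, 0, 16.6]], jaw=[70, 70, 70, 70, 70, 70, 70, 70])

```text
time_s: 11.3
eef_pos: [0.4387, 0.2704, 0.1059]
eef_rot: [0.0, 0.707, 0.707, 0.001]
wrist_force: [-0.0, -0.1, -0.0]
opening: 0.697
grasp_force: 0.0
```

>>> send_rows(dr=[[0, 0, 0], [0, 0, 0], [0, 0, 0], [0, 0, 0], [0, 0, 0], [0, 0, 0], [0, 0, 0], [0, 0, 0]], xyz=[[0, 0, 0], [0, 0, 0], [0, 0, 0], [0, 0, 0], [0, 0, 0], [0, 0, 0], [0, 0, 0], [0, 0, 0]], jaw=[70, 60, 50, 40, 30, 25, 25, 25])

```text
time_s: 12.3
eef_pos: [0.4381, 0.2703, 0.1051]
eef_rot: [0.0, 0.707, 0.707, 0.0]
wrist_force: [-0.5, -0.5, 3.6]
opening: 0.359
grasp_force: 59.4
```

```bash
python3 - <<'E'
from h import *
print(delta([.6425,.0816,.2707]))
E
```

```text
(array([ 0.01, -0.  ,  0.  ]), array([-18.88,  20.44, -16.55]))
```

>>> send_rows(dr=[[0, 0, 0], [0, 0, 0], [0, 0, 0], [0, 0, 0], [0, 0, 0], [0, 0, 0], [0, 0, 0], [0, 0, 0]], xyz=[[0, 0, -1], [0, 0, -4], [0, 0, -8], [0, 0, -12], [0, 0, -15], [-1, 0, -16.6], [-4, 2, -16.6], [-8, 4, -16.6]], jaw=[25, 25, 25, 25, 25, 25, 25, 25])

```text
time_s: 13.3
eef_pos: [0.4774, 0.1894, 0.2701]
eef_rot: [-0.0, 0.706, 0.708, -0.001]
wrist_force: [-0.0, 0.3, -1.5]
opening: 0.354
grasp_force: 59.9
```

>>> send_rows(dr=[[0, 0, 0], [0, 0, 0], [0, 0, 0], [0, 0, 0], [0, 0, 0], [0, 0, 0], [0, 0, 0], [0, 0, 0]], xyz=[[-4, 3, 0], [-7.5, 7, 0], [-9.5, 11, 0], [-10.9, 14, 0], [-10.9, 16, 0], [-10.9, 16.4, 0], [-10.9, 16.4, 0], [-10.9, 16.4, 0]], jaw=[25, 25, 25, 25, 25, 25, 25, 25])

```text
time_s: 14.3
eef_pos: [0.641, 0.0816, 0.2706]
eef_rot: [-0.0, 0.707, 0.707, -0.0]
wrist_force: [0.2, -0.1, -2.2]
opening: 0.356
grasp_force: 60.0
```

>>> send_rows(dr=[[0, 0, 0], [0, 0, 0], [0, 0, 0], [0, 0, 0], [0, 0, 0], [0, 0, 0], [0, 0, 0], [0, 0, 0]], xyz=[[0, 0, 0], [0, 0, 3], [0, 0, 7], [0, 0, 11], [0, 0, 14], [0, 0, 15.2], [0, 0, 15.6], [0, 0, 15.65]], jaw=[25, 25, 25, 25, 25, 25, 25, 25])

```text
time_s: 15.3
eef_pos: [0.6427, 0.0814, 0.1156]
eef_rot: [0.001, 0.707, 0.707, 0.001]
wrist_force: [0.6, -0.2, -3.2]
opening: 0.352
grasp_force: 60.1
```

>>> send_rows(dr=[[0, 0, 0], [0, 0, 0], [0, 0, 0], [0, 0, 0], [0, 0, 0], [0, 0, 0], [0, 0, 0], [0, 0, 0]], xyz=[[0, 0, 0], [0, 0, 0], [0, 0, 0], [0, 0, 0], [0, 0, 0], [0, 0, 0], [0, 0, 0], [0, 0, 0]], jaw=[25, 25, 25, 35, 45, 60, 70, 70])

```text
time_s: 16.3
eef_pos: [0.6419, 0.0813, 0.1144]
eef_rot: [0.0, 0.707, 0.707, 0.0]
wrist_force: [0.8, 0.2, -0.0]
opening: 0.699
grasp_force: 0.0
```

>>> send_rows(dr=[[0, 0, 0], [0, 0, 0], [0, 0, 0], [0, 0, 0], [0, 0, 0], [0, 0, 0], [0, 0, 0], [0, 0, 0]], xyz=[[0, 0, -2], [0, 0, -6], [0, 0, -11], [0, -1, -15.6], [2, -5, -15.6], [4, -9, -15.6], [5, -13, -15.6], [6, -17, -15.6]], jaw=[70, 70, 70, 70, 70, 70, 70, 70])

```text
time_s: 17.3
eef_pos: [0.4708, 0.1417, 0.2719]
eef_rot: [0.001, 0.707, 0.707, 0.001]
wrist_force: [-0.4, 1.3, 0.2]
opening: 0.702
grasp_force: 0.0
```

>>> send_rows(dr=[[0, 0, 0], [0, 0, 0], [0, 0, 0], [0, 0, 0], [0, 0, 0], [0, 0, 0], [0, 0, 0], [0, 0, 0]], xyz=[[1, -3, 0], [1.5, -4, 0], [1.6, -4, 0], [1.6, -4, 0], [1.6, -4, 0], [1.6, -4, 0], [1.6, -4, 0], [1.6, -4, 0]], jaw=[70, 70, 70, 70, 70, 70, 70, 70])

```text
time_s: 18.3
eef_pos: [0.4319, 0.1572, 0.2702]
eef_rot: [-0.0, 0.707, 0.707, -0.0]
wrist_force: [-0.3, -0.3, 0.5]
opening: 0.704
grasp_force: 0.0
```

```bash
python3 - <<'E'
from h import *
c=ctrl.calibration("wrist");im=ctrl.camera("wrist");cv2.imwrite("pics/w4.png",np.clip(im[:,:,::-1]*1.4,0,255).astype(np.uint8))
np.save("w4.npy",c["world_from_camera"]);o=ctrl.get_obs();print(o["eef_pos"],o["time_s"])
E
```

```text
[0.43189956 0.15722674 0.27024699] 18.35
```

View pics/w4.png

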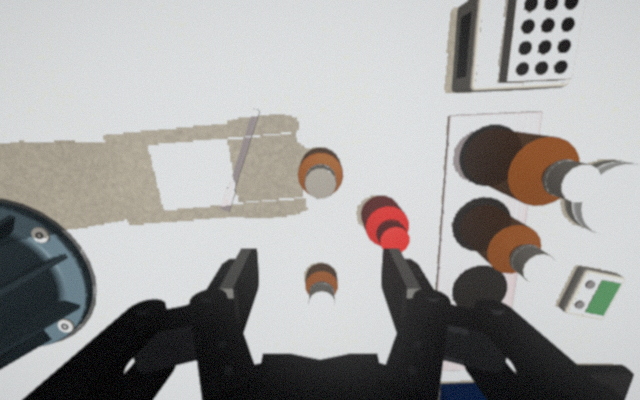

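```bash
python3 - <<'E'
from h import *
c=ctrl.calibration("wrist");c["world_from_camera"]=np.load("w4.npy")
print(ray("wrist",(320,182),.088,c),ray("wrist",(396,239),.088,c),ray("wrist",(582,183),.149,c),ray("wrist",(540,265),.123,c),ray("wrist",(480,288),.009,c))
E
```

```text
[0.43181574 0.15623012 0.088     ] [0.5115802  0.09502693 0.088     ] [0.63981326 0.17053799 0.149     ] [0.64150114 0.08386989 0.123     ] [ 0.65403559 -0.01341255  0.009     ]
```

>>> send_rows(dr=[[0, 0, 0], [0, 0, 0], [0, 0, 0], [0, 0, 0], [0, 0, 0], [0, 0, 0], [0, 0, 0], [0, 0, 0]], xyz=[[-0.1, 0, 4], [-0.1, 0, 9], [-0.1, 0, 14], [-0.1, 0, 17], [-0.1, 0, 18.7], [-0.1, 0, 19.1], [-0.1, 0, 19.1], [-0.1, 0, 19.1]], jaw=[70, 70, 70, 70, 70, 70, 70, 70])

```text
time_s: 19.35
eef_pos: [0.4327, 0.1564, 0.0803]
eef_rot: [0.001, 0.707, 0.707, 0.001]
wrist_force: [-0.5, -0.7, 0.3]
opening: 0.697
grasp_force: 0.0
```

>>> send_rows(dr=[[0, 0, 0], [0, 0, 0], [0, 0, 0], [0, 0, 0], [0, 0, 0], [0, 0, 0], [0, 0, 0], [0, 0, 0]], xyz=[[0, 0, 0], [0, 0, 0], [0, 0, 0], [0, 0, 0], [0, 0, 0], [0, 0, 0], [0, 0, 0], [0, 0, 0]], jaw=[70, 60, 50, 40, 30, 25, 25, 25])

```text
time_s: 20.35
eef_pos: [0.4321, 0.1563, 0.0795]
eef_rot: [0.0, 0.707, 0.707, 0.0]
wrist_force: [-0.0, -0.0, 4.9]
opening: 0.357
grasp_force: 59.3
```

>>> send_rows(dr=[[0, 0, 0], [0, 0, 0], [0, 0, 0], [0, 0, 0], [0, 0, 0], [0, 0, 0], [0, 0, 0], [0, 0, 0]], xyz=[[0, 0, -1], [0, 0, -5], [0, 0, -10], [0, 0, -15], [0, 0, -18], [-1, 0, -19.1], [-4, 2, -19.1], [-8, 5, -19.1]], jaw=[25, 25, 25, 25, 25, 25, 25, 25])

```text
time_s: 21.35
eef_pos: [0.4811, 0.0756, 0.2692]
eef_rot: [-0.001, 0.706, 0.708, -0.001]
wrist_force: [-0.4, -0.1, -1.0]
opening: 0.357
grasp_force: 59.7
```

>>> send_rows(dr=[[0, 0, 0], [0, 0, 0], [0, 0, 0], [0, 0, 0], [0, 0, 0], [0, 0, 0], [0, 0, 0], [0, 0, 0]], xyz=[[-4, 3, 0], [-7, 7, 0], [-8.6, 11, 0], [-9.1, 14.5, 0], [-9.1, 16.7, 0], [-9.1, 17.2, 0], [-9.1, 17.2, 0], [-9.1, 17.2, 0]], jaw=[25, 25, 25, 25, 25, 25, 25, 25])

```text
time_s: 22.35
eef_pos: [0.653, -0.0146, 0.27]
eef_rot: [-0.0, 0.707, 0.707, -0.0]
wrist_force: [-0.1, 0.1, -1.5]
opening: 0.354
grasp_force: 59.9
```

>>> send_rows(dr=[[0, 0, 0], [0, 0, 0], [0, 0, 0], [0, 0, 0], [0, 0, 0], [0, 0, 0], [0, 0, 0], [0, 0, 0]], xyz=[[0, 0, 0], [0, 0, 4], [0, 0, 9], [0, 0, 13], [0, 0, 16.5], [0, 0, 17.7], [0, 0, 18.1], [0, 0, 18.15]], jaw=[25, 25, 25, 25, 25, 25, 25, 25])

```text
time_s: 23.35
eef_pos: [0.6549, -0.0148, 0.0904]
eef_rot: [0.001, 0.707, 0.707, 0.001]
wrist_force: [-0.2, -0.9, -0.5]
opening: 0.357
grasp_force: 59.9
```

>>> send_rows(dr=[[0, 0, 0], [0, 0, 0], [0, 0, 0], [0, 0, 0], [0, 0, 0], [0, 0, 0], [0, 0, 0], [0, 0, 0]], xyz=[[0, 0, 0], [0, 0, 0], [0, 0, 0], [0, 0, 0], [0, 0, 0], [0, 0, 0], [0, 0, 0], [0, 0, 0]], jaw=[25, 25, 25, 35, 45, 60, 70, 70])

```text
time_s: 24.35
eef_pos: [0.654, -0.0147, 0.0888]
eef_rot: [0.0, 0.707, 0.707, 0.0]
wrist_force: [0.3, 0.8, 0.6]
opening: 0.698
grasp_force: 0.0
```

>>> send_rows(dr=[[0, 0, 0], [0, 0, 0], [0, 0, 0], [0, 0, 0], [0, 0, 0], [0, 0, 0], [0, 0, 0], [0, 0, 0]], xyz=[[0, 0, -3], [0, 0, -8], [0, 0, -13], [0, -1, -18], [0.5, -5, -18], [1, -9, -18], [1.4, -13, -18], [1.7, -17, -18]], jaw=[70, 70, 70, 70, 70, 70, 70, 70])

```text
time_s: 25.35
eef_pos: [0.4826, 0.0025, 0.2689]
eef_rot: [0.0, 0.707, 0.707, 0.0]
wrist_force: [-0.0, 0.1, -0.3]
opening: 0.7
grasp_force: 0.0
```

>>> send_rows(dr=[[0, 0, 0], [0, 0, 0], [0, 0, 0], [0, 0, 0], [0, 0, 0], [0, 0, 0], [0, 0, 0], [0, 0, 0]], xyz=[[0, -3, 0], [0, -4.7, 0], [0, -4.9, 0], [0, -4.9, 0], [0, -4.9, 0], [0, -4.9, 0], [0, -4.9, 0], [0, -4.9, 0]], jaw=[70, 70, 70, 70, 70, 70, 70, 70])

```text
time_s: 26.35
eef_pos: [0.435, 0.0023, 0.2687]
eef_rot: [-0.0, 0.707, 0.707, -0.0]
wrist_force: [-0.2, -0.5, 0.7]
opening: 0.7
grasp_force: 0.0
```

```bash
python3 - <<'E'
from h import *
c=ctrl.calibration("wrist");im=ctrl.camera("wrist");cv2.imwrite("pics/w5.png",np.clip(im[:,:,::-1]*1.4,0,255).astype(np.uint8))
np.save("w5.npy",c["world_from_camera"]);o=ctrl.get_obs();print(o["eef_pos"],o["time_s"])
E
```

```text
[0.434961   0.00226163 0.2687341 ] 26.4
```

View pics/w5.png

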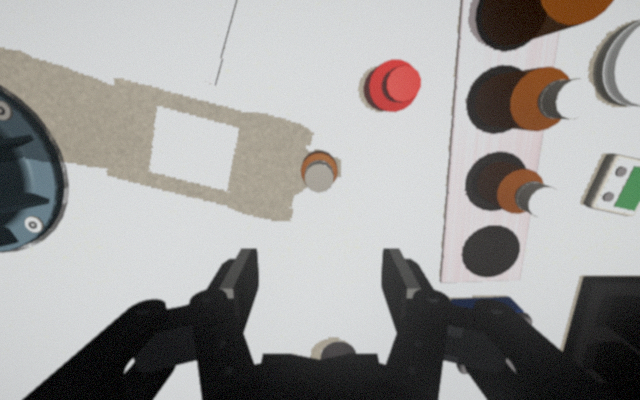

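```bash
python3 - <<'E'
from h import *
c=ctrl.calibration("wrist");c["world_from_camera"]=np.load("w5.npy")
for p,z in(((319,178),.062),((541,200),.097),((574,98),.123),((491,251),.009)):print(ray("wrist",p,z,c))
E
```

```text
[ 4.33830592e-01 -2.17479435e-04  6.20000000e-02]
[ 0.65008495 -0.01371409  0.097     ]
[0.64004307 0.08029819 0.123     ]
[ 0.66246024 -0.11115279  0.009     ]
```

>>> send_rows(dr=[[0, 0, 0], [0, 0, 0], [0, 0, 0], [0, 0, 0], [0, 0, 0], [0, 0, 0], [0, 0, 0], [0, 0, 0]], xyz=[[-0.15, -0.1, 5], [-0.15, -0.1, 10], [-0.15, -0.1, 15], [-0.15, -0.1, 19], [-0.15, -0.1, 21], [-0.15, -0.1, 21.6], [-0.15, -0.1, 21.6], [-0.15, -0.1, 21.6]], jaw=[70, 70, 70, 70, 70, 70, 70, 70])

```text
time_s: 27.4
eef_pos: [0.4349, 0.0005, 0.0539]
eef_rot: [0.001, 0.707, 0.707, 0.001]
wrist_force: [-0.6, -0.0, 0.3]
opening: 0.702
grasp_force: 0.0
```

>>> send_rows(dr=[[0, 0, 0], [0, 0, 0], [0, 0, 0], [0, 0, 0], [0, 0, 0], [0, 0, 0], [0, 0, 0], [0, 0, 0]], xyz=[[0, 0, 0], [0, 0, 0], [0, 0, 0], [0, 0, 0], [0, 0, 0], [0, 0, 0], [0, 0, 0], [0, 0, 0]], jaw=[70, 60, 50, 40, 30, 25, 25, 25])

```text
time_s: 28.4
eef_pos: [0.4341, 0.0007, 0.0531]
eef_rot: [0.0, 0.707, 0.707, 0.0]
wrist_force: [-1.8, 0.4, 5.0]
opening: 0.352
grasp_force: 59.1
```

>>> send_rows(dr=[[0, 0, 0], [0, 0, 0], [0, 0, 0], [0, 0, 0], [0, 0, 0], [0, 0, 0], [0, 0, 0], [0, 0, 0]], xyz=[[0, 0, -1], [0, 0, -5], [0, 0, -10], [0, 0, -15], [0, 0, -20], [-1, 0, -21.6], [-4, 2, -21.6], [-8, 5, -21.6]], jaw=[25, 25, 25, 25, 25, 25, 25, 25])

```text
time_s: 29.4
eef_pos: [0.4838, -0.0796, 0.2686]
eef_rot: [-0.0, 0.707, 0.708, 0.0]
wrist_force: [-0.3, 0.0, -0.2]
opening: 0.354
grasp_force: 59.5
```

>>> send_rows(dr=[[0, 0, 0], [0, 0, 0], [0, 0, 0], [0, 0, 0], [0, 0, 0], [0, 0, 0], [0, 0, 0], [0, 0, 0]], xyz=[[-2, 4, 0], [-3, 8, 0], [-3.2, 12, 0], [-3.2, 15.5, 0], [-3.2, 17.5, 0], [-3.2, 17.85, 0], [-3.2, 17.85, 0], [-3.2, 17.85, 0]], jaw=[25, 25, 25, 25, 25, 25, 25, 25])

```text
time_s: 30.4
eef_pos: [0.6616, -0.1112, 0.2687]
eef_rot: [-0.0, 0.707, 0.707, -0.0]
wrist_force: [0.2, 0.6, -0.9]
opening: 0.356
grasp_force: 59.5
```

>>> send_rows(dr=[[0, 0, 0], [0, 0, 0], [0, 0, 0], [0, 0, 0], [0, 0, 0], [0, 0, 0], [0, 0, 0], [0, 0, 0]], xyz=[[0, 0, 0], [0, 0, 5], [0, 0, 10], [0, 0, 15], [0, 0, 18.7], [0, 0, 20.2], [0, 0, 20.6], [0, 0, 20.65]], jaw=[25, 25, 25, 25, 25, 25, 25, 25])

```text
time_s: 31.4
eef_pos: [0.6636, -0.1116, 0.0641]
eef_rot: [0.001, 0.707, 0.707, 0.001]
wrist_force: [0.7, -0.0, -1.3]
opening: 0.354
grasp_force: 59.6
```

>>> send_rows(dr=[[0, 0, 0], [0, 0, 0], [0, 0, 0], [0, 0, 0], [0, 0, 0], [0, 0, 0], [0, 0, 0], [0, 0, 0]], xyz=[[0, 0, 0], [0, 0, 0], [0, 0, 0], [0, 0, 0], [0, 0, 0], [0, 0, 0], [0, 0, 0], [0, 0, 0]], jaw=[25, 25, 25, 35, 45, 60, 70, 70])

```text
time_s: 32.4
eef_pos: [0.6625, -0.1112, 0.0623]
eef_rot: [0.0, 0.707, 0.707, 0.0]
wrist_force: [0.2, -0.6, 0.7]
opening: 0.701
grasp_force: 0.0
```

>>> send_rows(dr=[[0, 0, 0], [0, 0, 0], [0, 0, 0], [0, 0, 0], [0, 0, 0], [0, 0, 0], [0, 0, 0], [0, 0, 0]], xyz=[[0, 0, -3], [0, 0, -8], [0, 0, -14], [0, -1, -20], [0, -5, -22], [0, -10, -22], [0, -14, -22], [0, -18, -22]], jaw=[70, 70, 70, 70, 70, 70, 70, 70])

```text
time_s: 33.4
eef_pos: [0.4811, -0.1111, 0.2825]
eef_rot: [0.0, 0.707, 0.707, 0.0]
wrist_force: [-0.3, -0.6, 0.4]
opening: 0.702
grasp_force: 0.0
```

>>> send_rows(dr=[[0, 0, 0], [0, 0, 0], [0, 0, 0], [0, 0, 0], [0, 0, 0], [0, 0, 0], [0, 0, 0], [0, 0, 0]], xyz=[[-3, -4, 0], [-7, -7, 0], [-11, -8, 0], [-15, -8, 0], [-16, -8, 0], [-16, -8, 0], [-16, -8, 0], [-16, -8, 0]], jaw=[70, 70, 70, 70, 70, 70, 70, 70])

```text
time_s: 34.4
eef_pos: [0.4028, -0.2702, 0.2823]
eef_rot: [-0.0, 0.706, 0.708, 0.0]
wrist_force: [-0.1, -0.4, 0.1]
opening: 0.705
grasp_force: 0.0
```

```bash
python3 - <<'E'
from h import *
im=ctrl.camera("top");crop(im,210,410,120,260,4,"pics/t2.png",1.7);print(ctrl.get_obs()["time_s"])
E
```

```text
34.45
```

View pics/t2.png

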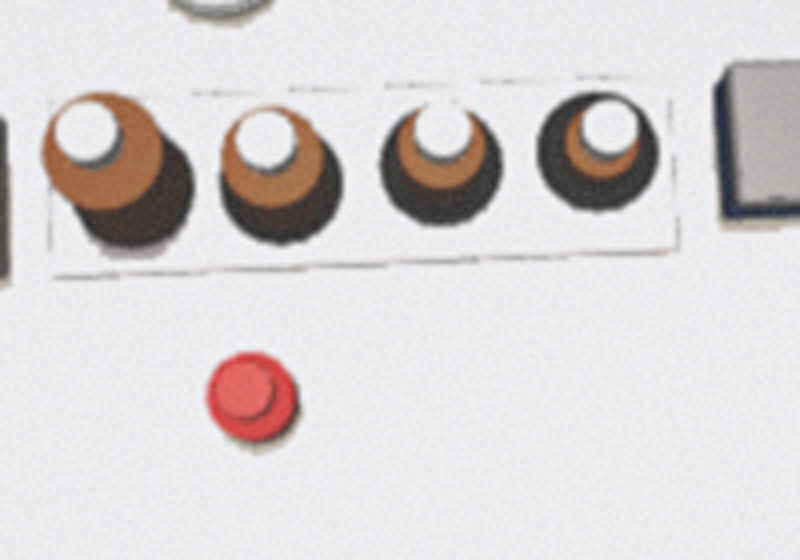

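```bash
python3 - <<'E'
from h import *
for x,y,z in((87,133,.149),(265,139,.123),(443,130,.097),(609,127,.071)):print(ray("top",(210+x/4-.4,120+y/4-.4),z))
E
```

```text
[0.63863338 0.17059595 0.149     ]
[0.64199405 0.08128732 0.123     ]
[ 0.65361408 -0.0144526   0.097     ]
[ 0.66206853 -0.10993676  0.071     ]
```

All four bottle positions are within about 1.5 mm of the mat centres, so I'm handing in.

```bash
python3 -c "
from bench import ctrl
print(ctrl.hand_in())"
```

```text
the job is handed in; nothing more can be done
None
```

The four bottles stand upright on mats a to d in size order, with the largest next to the heater. Each is within about 2 mm of its mat's centre by the top camera, the beaker was never touched, everything is released, and the job was handed in at about 34 s.

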